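# Put the fork spares back in the assortment case

## Task

Spare parts of a suspension fork were left on the bench. Put each one back into the assortment case, in the inset box that already holds another part of exactly its kind, standing upright on the floor of that box. Two of the parts on the bench look similar but have no box of their kind: leave them where they are.

Things in the scene. Friction and masses are not known exactly. Their poses are not given: they have to be found in the camera images.
- bushing: Guide bushing: plain thin-walled bright steel tube, outside 45, bore 40, height 28 mm, open at both ends, standing upright on the bench. Origin: centre of its underside, z up. Grasp across its outside (45 mm) from above. The six loose parts stand in a row before the case, 90 mm or more between centres, each under 100 g.
- token: Air volume spacer: solid grey plastic puck, diameter 36, height 26 mm, two grooves round it, an 18 mm stud 7 mm high on top. Origin: centre of its underside, z up, upright. Grasp across its 36 mm outside. (Behind the four listed boxes the case has a row of boxes of small hardware, no higher, and its clear lid laid back flat.)
- aircap: Hexagon top cap of the air side: dark metal, threaded skirt of 42 mm diameter up to z = 16 mm, round flange of 46 mm diameter from z = 16 to 22 mm, hexagon 32 mm across flats (37 across corners) from z = 22 to 33 mm, brass valve of 9 mm diameter from z = 33 to 45 mm. Stands on its skirt. Origin: centre of its underside, z up. Grasp across the flange (any yaw), fingertips below it.
- sealhead: Seal head: bright aluminium, stepped: base of 40 mm diameter and 15 mm height with two black ring seals, above it a round neck of 20 mm diameter from z = 15 to 33 mm with a dark shaft bore. Origin: centre of its underside, z up, standing on its base. Grasp by the neck (20 mm).
- spacer: Headset spacer, does not belong in the case: bright steel ring, outside 45, bore 31, height only 12 mm, lying flat; lower and thicker-walled than the bushing. Origin: centre of its underside. To be left alone. (A jar and a bottle on the left and a wrench on the right lie well clear beside the case.)
- dampcap: Damper top cap, does not belong in the case: same dark skirt and 46 mm flange as the hexagon top cap, but with a round fluted dial (35 mm diameter, z = 22 to 36 mm, bright bar on its face) in place of the hexagon and valve. Origin: centre of its underside. To be left alone.
- box_bushing: Open blue inset box with a guide bushing as stock, in the case's front row: 130 (x) by 106 (y) by 30 mm high, walls and floor 2 mm, fixed, underside 4 mm above the bench. Origin: centre of underside, z up; +x away from the robot. The stock stands at x = +38, y = 0 mm; middle of the free floor: x = -26, y = 0 mm. Stock top at z = 30 mm. The boxes stand side by side 107 mm apart, in any order.
- box_token: Open blue inset box with a volume spacer as stock, in the case's front row: 130 (x) by 106 (y) by 30 mm high, walls and floor 2 mm, fixed, underside 4 mm above the bench. Origin: centre of underside, z up; +x away from the robot. The stock stands at x = +38, y = 0 mm; middle of the free floor: x = -26, y = 0 mm. Stock top at z = 35 mm.
- box_aircap: Open blue inset box with a hexagon top cap as stock, in the case's front row: 130 (x) by 106 (y) by 30 mm high, walls and floor 2 mm, fixed, underside 4 mm above the bench. Origin: centre of underside, z up; +x away from the robot. The stock stands at x = +38, y = 0 mm; middle of the free floor: x = -26, y = 0 mm. Stock top at z = 47 mm.
- box_sealhead: Open blue inset box with a seal head as stock, in the case's front row: 130 (x) by 106 (y) by 30 mm high, walls and floor 2 mm, fixed, underside 4 mm above the bench. Origin: centre of underside, z up; +x away from the robot. The stock stands at x = +38, y = 0 mm; middle of the free floor: x = -26, y = 0 mm. Stock top at z = 35 mm.
Not all that is in view belongs to the job. Leave any green or pink look-alike of the box_token alone.

How it is judged:
By the outcome, as a careful person would: the job done as asked, in the order asked, and still so for the second after the job is handed in, with the robot touching nothing.
It also fails if it takes over 88 s, if anything falls off the work surface, if the arm or the gripper's body presses on something with over 40 N, if the wrist force passes 120 N, or if a joint passes its speed limit or range.

## Robot

A 6-joint arm with a two-finger parallel gripper is mounted at the origin on the work surface. World frame = base frame: x ahead of the robot, y to its left, z up, the work surface at z = 0. Lengths are in mm, angles in rad, forces in N, time in s.
With the tool pointing down it reaches from about 275 to 825 mm from the base axis. Payload 4.9 kg.
Tool frame: the origin (TCP) lies at the very end of the fingers, on their centre line; the grasp point (between the pads) lies 19 mm behind it; z points along the fingers, y is the line along which they close (so a half turn about z gives the same grasp; the last joint's range is limited). The gripper opens to 85 mm and grips with 20 to 120 N. Pads are 22 mm wide; open, the fingers measure 114 mm over their backs; the gripper's body (76 mm by 85 mm) begins 54 mm behind the grasp point. The pads swing forward as they close: fully open they stand 13 mm farther back than shut.
Start: joints at [-1.279, 0.326, -0.193, 1.052, 0, 1.437], TCP at [227.191, -500.902, 199.081] pointing down, gripper open.
Joint ranges: [-2.65, 2.65], [-0.97, 1.79], [-1.3, 1.35], [-1.93, 2.1], [-1.47, 1.37], [-3.14, 3.14]. Speed limits (rad/s): [2.57, 2.57, 3.14, 3.14, 3.14, 3.14].

## Interface

Orientations are given as [roll, pitch, yaw] about the fixed x, y, z axes, in that order (R = Rz(yaw) Ry(pitch) Rx(roll)).
In Python, from bench import bot, solve_ik, imaging gives the robot as it stands. Calls block until the motion is done:
- bot.move_ptp(position, orientation): joint-space move of the TCP to a pose.
- bot.movel(position, rot=None, max_speed=150, threshold=None): straight line of the TCP; rot=None keeps the orientation; max_speed is the mean speed in mm/s. With threshold (N) it stops when the force on the tool has changed by that much, and returns True; else False.
- bot.move_j(angles): joint-space move.
- bot.grip(opening, effort=None): opening from 0.0 (shut) to 1.0 (fully open); effort is the grip in N (None keeps the last); returns when the fingers have stopped.
- bot.dwell(seconds).
- solve_ik(position, orientation): joint angles nearest the present ones, or None.
- bot.get_state(): the state.
- imaging.capture(name): name is "scene" or "top"; returns the picture (420x560x3 uint8, blue, green, red); there is no depth.
- imaging.camera_model(name): a dict with "K" (3x3 intrinsics, pixels), "position" and "rotation" of the camera in the world. Camera axes: x right, y up, looking along -z (the intrinsics and any distortion apply to the point x, -y, -z); pixel columns grow to the right and rows downward; lengths in mm; the calibration is good to about 2 mm. A picture is of the moment at which its call begins. camera_model takes no time and is no camera call.
A pose or a line that the arm cannot do raises bot.IKError and nothing moves.
- bot.sign_off(): hands the job in; it is judged then, once.
The state is a dict: "t": time; "qpos": joint angles; "joint_velocities": joint speeds; "effort": joint torques, N m; "tcp_pos": TCP position; "orientation": TCP orientation; "contact_force": force on the tool from outside, world axes, zero at the start; "wrist_torque": the same for the moment, N m; "opening": opening from 0.0 (shut) to 1.0 (fully open); "gripper_force": force on a finger pad.
Only numpy, scipy, OpenCV 4.12 (cv2) and the standard library are available. Lean on these libraries where they do the work, as an engineer would, in place of code of your own. Each camera call takes 0.05 s, during which the arm holds its last target. There are 200 camera calls.

## Working session

There is one attempt and no reset: what is moved stays moved. The work goes in short steps, each a Python script; the robot and the scene stay as the last script left them, time stands still between calls to the robot, and variables do not carry over. Pictures are saved under pics/ and viewed, at most 14 in all, crops included, and the job is handed in when it is done.

```bash
ls; mkdir -p pics
python3 - <<'E'
from bench import bot,imaging
import cv2
for n in("scene","top"):
    im=imaging.capture(n); cv2.imwrite(f"pics/{n}0.png",im)
    print(n,{k:(v.tolist() if hasattr(v,'tolist') else v) for k,v in imaging.camera_model(n).items()})
s=bot.get_state();print(s["t"],s["orientation"])
E
```

```text
pics
scene {'K': [[509.28435405868015, 0.0, 276.20225511885883], [0.0, 509.28435405868015, 211.91496893324248], [0.0, 0.0, 1.0]], 'position': [1397.7264455233483, -341.6230226136, 795.8417983118654], 'rotation': [0.9074996884230246, 0.018126641810150446, 1.318993258298698]}
top {'K': [[397.14533975018867, 0.0, 279.25061551505377], [0.0, 397.14533975018867, 218.32466433936509], [0.0, 0.0, 1.0]], 'position': [404.34980225891496, -112.8384200352326, 1064.871153368315], 'rotation': [0.06538969812862394, -0.010950188983858578, -1.585009589157071]}
0.1 [-3.14006022e+00 -2.25355872e-04  4.25841246e-01]
```

View pics/top0.png

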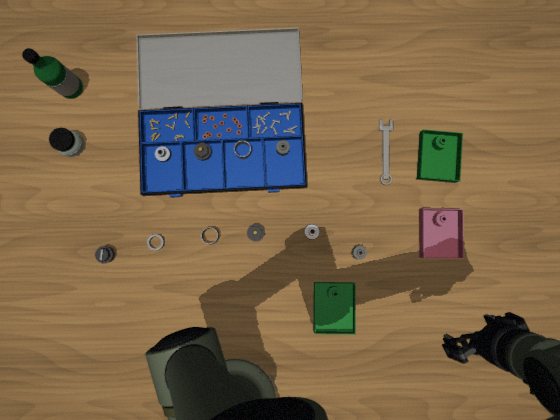

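View pics/scene0.png

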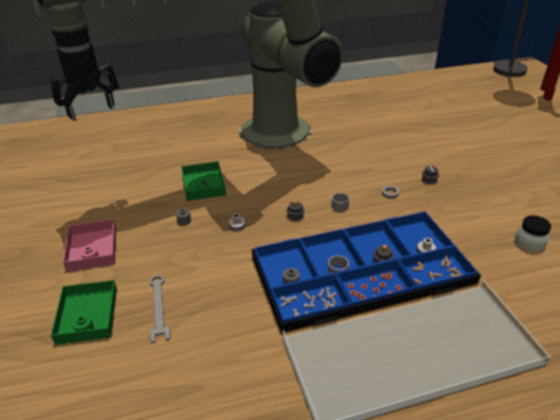

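Top view, left to right: the bench row is (105,254), (156,242), (210,235), (256,232), (312,232) and (360,252). The stock in the boxes is at (163,154), (203,151), (243,150) and (282,147). Pink and green decoys stand at the right. I'll enlarge the look-alikes to confirm which is which.

Run:
```python
import cv2,numpy as np
t=cv2.imread("pics/top0.png");s=cv2.imread("pics/scene0.png")
r=lambda i,a:cv2.resize(i,a,interpolation=cv2.INTER_CUBIC)
a=r(t[130:270,85:380],(800,380))
cv2.imwrite("pics/ctop.png",a)
b=r(s[155:295,165:450],(800,393))
cv2.imwrite("pics/cscene.png",b)
```

```text
(no output)
```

View pics/ctop.png

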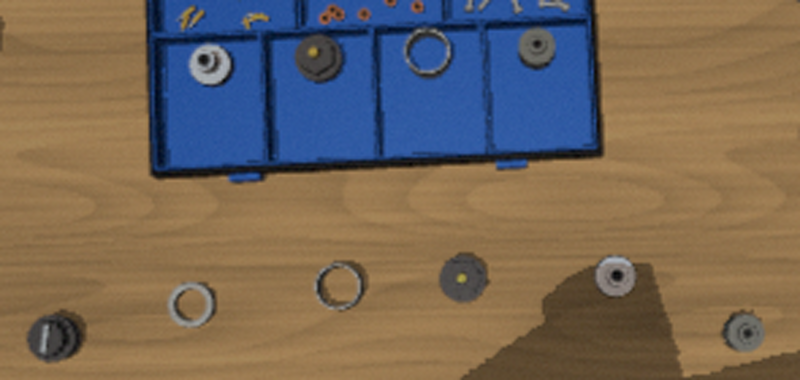

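View pics/cscene.png

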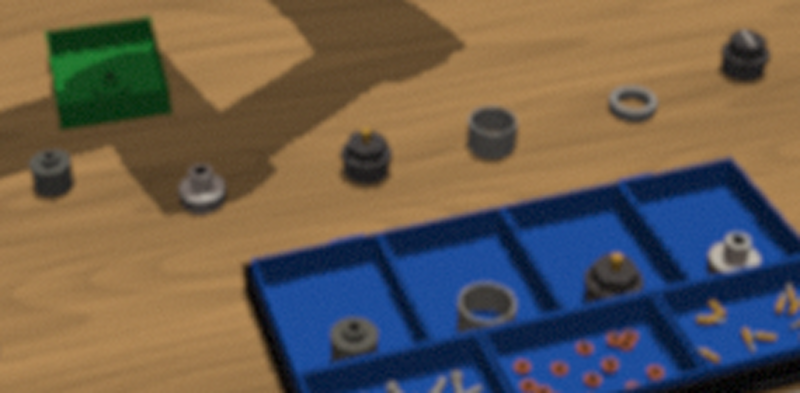

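The crops confirm the parts:
- **Bench:** dampcap (round dial with bar) at (105,254), spacer (low thick ring) at (156,242), bushing at (210,235), aircap (brass valve) at (256,232), sealhead at (312,232), token at (360,252). I leave the first two where they are.
- **Boxes, left to right:** sealhead, aircap, bushing, token.

Next I localize them.

```bash
cat > h.py <<'E'
import cv2,numpy as np
from bench import bot,imaging
from scipy.spatial.transform import Rotation as R
def ray(name,px,z):
    m=imaging.camera_model(name);K=np.array(m["K"]);p=np.array(m["position"])
    d=np.linalg.inv(K)@[px[0],px[1],1]; d=R.from_euler("xyz",m["rotation"]).as_matrix()@(d*[1,-1,-1])
    return (p+d*(z-p[2])/d[2])[:2]
def blob(im,c,stock=False,r=17):
    "centre of the low-saturation blob near pixel c"
    x,y=c; p=cv2.resize(im[y-r:y+r+1,x-r:x+r+1],None,fx=8,fy=8,interpolation=cv2.INTER_CUBIC)
    s=cv2.cvtColor(p,cv2.COLOR_BGR2HSV)[...,1]
    m=(s<(100 if stock else 85)).astype(np.uint8)
    cs,_=cv2.findContours(m,cv2.RETR_EXTERNAL,cv2.CHAIN_APPROX_NONE)
    k=max(cs,key=cv2.contourArea); (bx,by),rad=cv2.minEnclosingCircle(k)
    M=cv2.moments(cv2.convexHull(k)); u,v=M["m10"]/M["m00"],M["m01"]/M["m00"]
    vis=p.copy();cv2.drawContours(vis,[k],-1,(0,0,255),1);cv2.circle(vis,(int(u),int(v)),3,(0,255,0),-1)
    return np.array([x-r+(u+.5)/8-.5,y-r+(v+.5)/8-.5]),rad/8,vis
E
python3 - <<'E'
from h import *
im=cv2.imread("pics/top0.png")
P=dict(bushing=((210,235),(243,150),14),token=((360,252),(282,147),14),aircap=((256,232),(203,151),17),sealhead=((312,232),(163,154),10))
V=[[],[]]
for n,(a,b,z) in P.items():
    for i,c in enumerate((a,b)):
        u,r,v=blob(im,c,i,17 if i==0 else 14);V[i].append(cv2.resize(v,(195,195)))
        print(n,i,u.round(1),round(r,1),ray("top",u,z+6*i).round(1))
for c in [(105,254),(156,242)]: print(ray("top",c,15).round(1))
for n,c in dict(FL=(141,194),FR=(306,187)).items(): print(n,ray("top",c,34).round(1))
cv2.imwrite("pics/blobs.png",np.vstack([np.hstack(x) for x in V]))
E
```

```text
bushing 0 [209.3 235. ] 9.4 [431.3  60. ]
bushing 1 [242.2 148.7] 9.7 [659.8 -29.2]
token 0 [358.9 252.1] 7.9 [ 380.7 -334.6]
token 1 [282.5 147. ] 7.8 [ 663.1 -136.6]
aircap 0 [255.3 232.2] 8.8 [437.1 -61.5]
aircap 1 [202.  150.8] 9.0 [654.6  77.2]
sealhead 0 [311.4 231.2] 8.0 [ 437.8 -210.3]
sealhead 1 [162.2 153.4] 8.2 [650.6 184.4]
[385.4 332.8]
[414.9 199.7]
FL [540.  233.7]
FR [ 552.9 -196.3]
```

View pics/blobs.png

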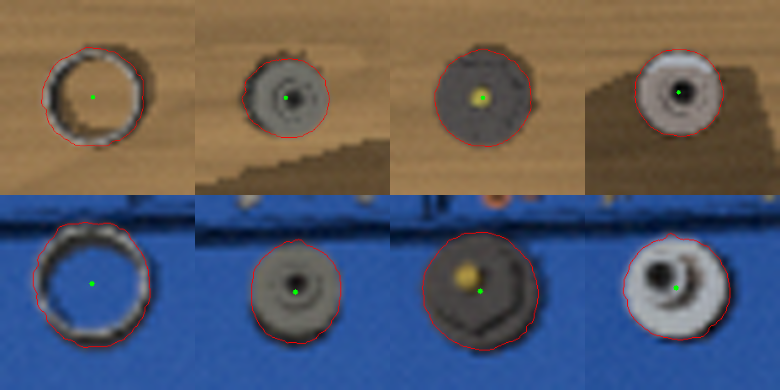

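The contours sit well on the parts. The stock spacing is about 107 mm and the case yaw is about 0.039 rad. I start with the bushing.

```bash
cat >> h.py <<'E'
YAW=np.arctan2(12.5,321.); ax=np.array([np.cos(YAW),np.sin(YAW)])
# part xy, stock xy, tcp height above underside, pre-opening, release opening
J=dict(bushing=((431.3,60),(659.8,-29.2),3,.8,.75),token=((380.7,-335),(663.1,-136.6),3,.75,.65),
       aircap=((437.1,-61.5),(654.6,77.2),2.5,.8,.78),sealhead=((437.8,-210.3),(650.6,184.4),17.5,.6,.45))
D=[np.pi,0,YAW]
def do(n,up=95):
    p,s,h,o,rel=J[n]; q=np.array(s)-64*ax
    bot.grip(o,30)
    bot.move_ptp([*p,up],D); bot.movel([*p,h],max_speed=120)
    bot.grip(0,30); g=bot.get_state(); print(n,"grip",round(g["opening"]*85,1),g["gripper_force"],g["t"])
    bot.movel([*p,up],max_speed=200); bot.move_ptp([*q,up],D)
    g=bot.get_state(); print("held",round(g["opening"]*85,1))
    bot.movel([*q,22+h],max_speed=200)
    c=bot.movel([*q,6.3+h],max_speed=40,threshold=6)
    print("contact",c,bot.get_state()["tcp_pos"])
    bot.grip(rel); bot.movel([*q,up],max_speed=200); print("t",bot.get_state()["t"])
E
python3 - <<'E'
from h import *
do("bushing")
bot.move_ptp([*J["aircap"][0],95],D)
im=imaging.capture("top");sc=imaging.capture("scene")
cv2.imwrite("pics/b1.png",np.hstack([cv2.resize(im[120:280,130:330],(400,320)),cv2.resize(sc[155:315,230:430],(400,320))]))
E
```

```text
bushing grip 0.5 0.0 4.15
held -0.3
contact False [595.69680615 -31.71686907   9.14136532]
t 7.775
```

View pics/b1.png

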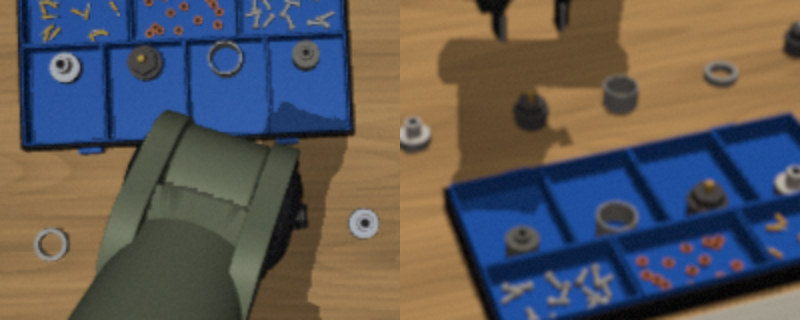

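The gripper closed on nothing. The bushing still stands at scene (340,202), apparently unmoved. I cross-check the calibration conventions with the scene view.

Run:
```python
from h import *
im=cv2.imread("pics/scene0.png")
for n,c in dict(bushing=(340,202),aircap=(296,211),sealhead=(237,223),token=(183,216)).items(): print(n,ray("scene",c,14).round(1))
for px in [(281,174),(312,168)]: print(ray("scene",px,100).round(1))
g=bot.get_state();print(g["tcp_pos"],g["orientation"],g["opening"])
bot.move_ptp([227,-480,200],[np.pi,0,.4])
t=imaging.capture("top");s=imaging.capture("scene")
print(blob(t,(210,235))[0],blob(t,(256,232))[0])
cv2.imwrite("pics/b2.png",cv2.resize(t[200:280,140:380],(720,240)))
```

```text
bushing [429.4  60.7]
aircap [434.9 -57.5]
sealhead [ 441.5 -208.7]
token [ 378.1 -332.8]
[389. -83.]
[384.3  -1.9]
[438.35069204 -61.68655651  94.74491246] [ 3.14149019e+00 -6.80212950e-04  3.91829097e-02] 0.7475837736040643
[209.2778263  235.04015515] [255.22582251 232.18388931]
```

View pics/b2.png

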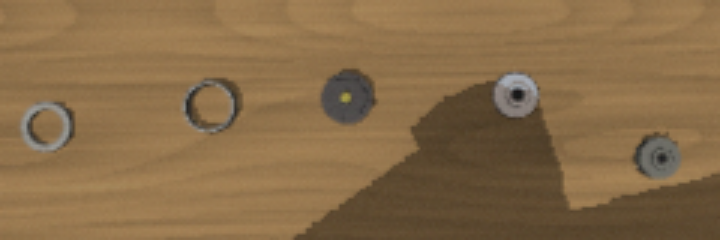

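Both views agree on the part positions and nothing moved. The fingers at scene (280,174) and (312,168) look higher than reported. I look at the gripper low over the bushing, approaching with a force stop.

Run:
```python
from h import *
p=J["bushing"][0]
bot.grip(.8); bot.move_ptp([*p,60],D); bot.dwell(.2)
a=imaging.capture("scene"); g=bot.get_state(); print(g["tcp_pos"],g["opening"],g["contact_force"])
print(bot.movel([*p,4],max_speed=80,threshold=5)); bot.dwell(.2)
b=imaging.capture("scene"); g=bot.get_state(); print(g["tcp_pos"],g["opening"],g["contact_force"],g["t"])
c=lambda i:cv2.resize(i[90:250,270:410],(400,457),interpolation=cv2.INTER_CUBIC)
cv2.imwrite("pics/b3.png",np.hstack([c(a),c(b)]))
```

```text
[431.50694423  59.56462822  60.06351343] 0.8001563708544086 [ 0.20556959 -0.03884852  0.48641111]
False
[431.71610339  60.00099898   4.40467621] 0.8004155587701735 [ 0.0834174  -0.57106564 -0.23754937] 14.125
```

View pics/b3.png

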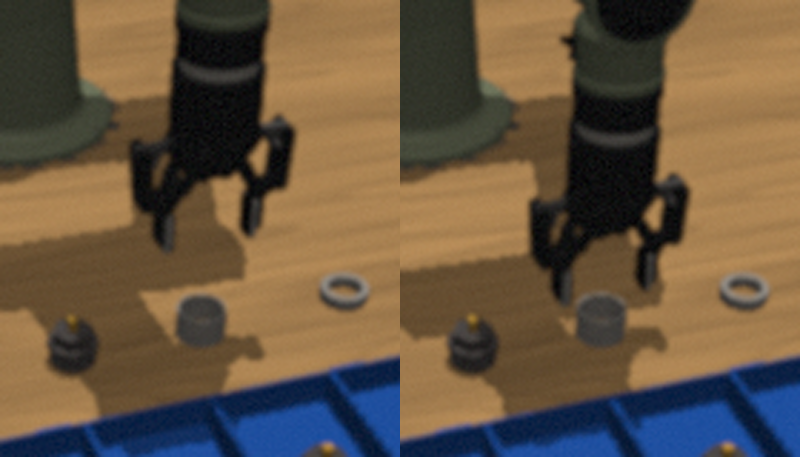

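Run:
```python
from h import *
for z in (5,15,25,35,45,55): print(z,[ray("scene",p,z).round(0).tolist() for p in((327.7,195),(356.8,190.8))])
print([ray("scene",p,60+z).round(0).tolist() for z in(10,40) for p in((327.5,177.5),(357.5,172.5))])
t=imaging.capture("top"); cv2.imwrite("pics/b4.png",cv2.resize(t[170:300,130:330],(800,520),interpolation=cv2.INTER_CUBIC))
```

```text
5 [[381.0, 45.0], [384.0, 125.0]]
15 [[394.0, 40.0], [397.0, 119.0]]
25 [[406.0, 35.0], [409.0, 113.0]]
35 [[419.0, 30.0], [422.0, 107.0]]
45 [[432.0, 25.0], [435.0, 101.0]]
55 [[445.0, 20.0], [448.0, 96.0]]
[[393.0, 37.0], [393.0, 118.0], [435.0, 21.0], [434.0, 99.0]]
```

View pics/b4.png

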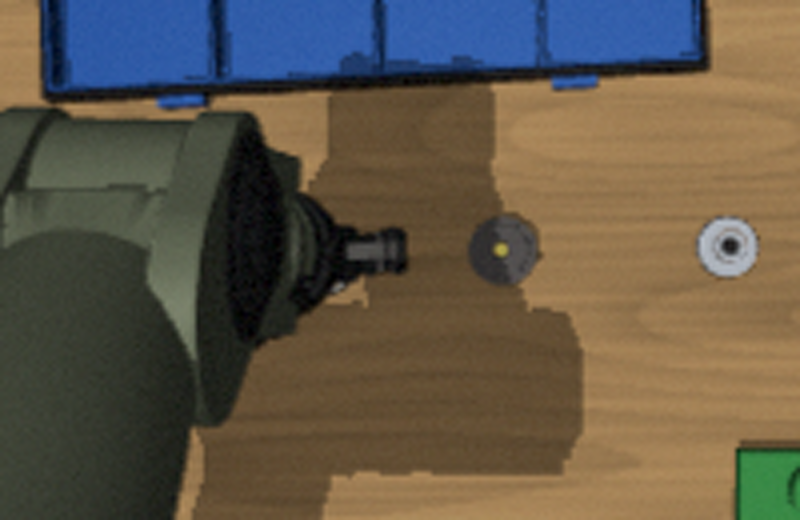

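Top view and scene view agree on xy: the fingers are over the bushing. The tips are about 40 mm higher than reported, so the TCP height is biased. I probe a bare patch of bench with the gripper shut to measure it.

Run:
```python
from h import *
p=J["bushing"][0]
bot.movel([*p,60],max_speed=150); bot.grip(0); bot.move_ptp([340,60,30],D)
print(bot.movel([340,60,-12],max_speed=80,threshold=6))
h=bot.movel([340,60,-60],max_speed=30,threshold=4)
g=bot.get_state();print(h,g["tcp_pos"],g["contact_force"],g["t"])
bot.movel([340,60,20],max_speed=150)
```

```text
False
True [340.01681579  59.98655602 -32.20608452] [-2.2577701   0.11572957 12.099948  ] 17.325
```

The bench is at reported z ≈ −31.7, so I apply that offset to every height and retry the bushing.

```bash
sed -i 's/^def do/Z0=-31.5\ndef do/; s/,up\]/,up+Z0]/g; s/\[\*p,h\]/[*p,h+Z0]/; s/22+h\]/22+h+Z0]/; s/6.3+h\]/6.3+h+Z0]/' h.py; grep -n Z0 h.py
python3 - <<'E'
from h import *
do("bushing")
bot.move_ptp([400,-170,90],D)
im=imaging.capture("top");sc=imaging.capture("scene")
cv2.imwrite("pics/b5.png",np.hstack([cv2.resize(im[120:280,130:330],(400,320)),cv2.resize(sc[155:315,230:430],(400,320))]))
E
```

```text
23:Z0=-31.5
27:    bot.move_ptp([*p,up+Z0],D); bot.movel([*p,h+Z0],max_speed=120)
29:    bot.movel([*p,up+Z0],max_speed=200); bot.move_ptp([*q,up+Z0],D)
31:    bot.movel([*q,22+h+Z0],max_speed=200)
32:    c=bot.movel([*q,6.3+h+Z0],max_speed=40,threshold=6)
34:    bot.grip(rel); bot.movel([*q,up+Z0],max_speed=200); print("t",bot.get_state()["t"])
bushing grip 43.5 29.840589053928852 20.225
held 43.9
contact True [596.33742801 -31.73138098 -21.56629908]
t 23.4583
```

View pics/b5.png

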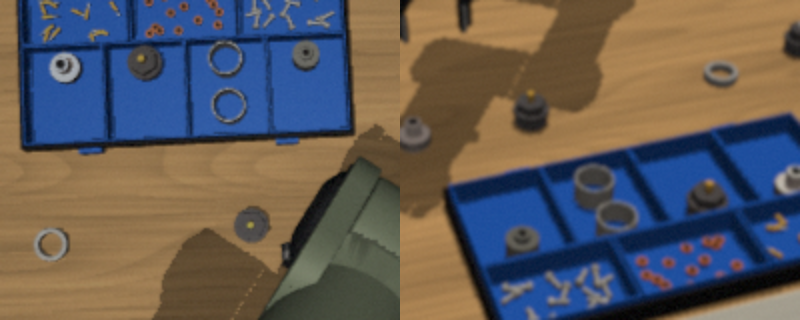

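The bushing now stands upright in its box beside the stock, at crop (228,105). The other three follow, stopping if a grip is missed.

```bash
sed -i 's/print("held",round(g\["opening"\]\*85,1))/print("held",round(g["opening"]*85,1)); assert g["opening"]>.15/' h.py
python3 - <<'E'
from h import *
for n in("aircap","sealhead","token"): do(n)
bot.move_ptp([350,-350,120],D)
im=imaging.capture("top");sc=imaging.capture("scene")
cv2.imwrite("pics/b6.png",np.hstack([cv2.resize(im[120:280,90:320],(400,278)),cv2.resize(sc[155:315,230:460],(400,278))]))
E
```

```text
aircap grip 43.9 29.68260884284973 26.525
held 44.3
contact True [591.20069516  74.66936862 -21.97082014]
t 29.8333
sealhead grip 18.3 29.24215704202652 32.5417
held 18.6
contact True [587.16605307 182.03202763  -7.09681824]
t 39.3
token grip 34.6 29.85080748796463 45.2667
held 34.7
contact True [ 599.64370762 -139.30010176  -21.5570199 ]
t 48.85
```

```bash
ls pics
```

```text
b1.png
b2.png
b3.png
b4.png
b5.png
b6.png
blobs.png
cscene.png
ctop.png
scene0.png
top0.png
```

View pics/b6.png

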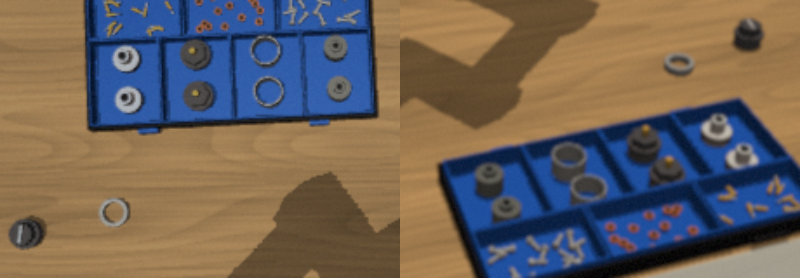

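All four parts stand upright beside their own kind, the seal head at crop (127,99), aircap (199,95), bushing (267,91) and token (339,88). The spacer (114,212) and damper cap (26,233) are untouched.

```bash
python3 -c "
from bench import bot
print(bot.sign_off())"
```

```text
the job is handed in; nothing more can be done
None
```

The bushing, token, aircap and sealhead all stand upright in their matching boxes, the spacer and dampcap were left untouched, and I handed the job in at about 50 s of the 88 s allowed; the first bushing grasp missed because the reported tool height was about 32 mm off, which I measured and corrected.

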